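# Fill the baking tin with the cored apples and nest the empty bowls

### The job

Three cored apples are waiting in their bowls: stand each one upright in a cup of its own in the baking tin, filling the three empty cups. Then nest the three emptied bowls right way up into one neat stack on the worktop, each fully home in the one below. Set everything down without dropping it, and leave the apple already in the tin and the other kitchen things where they are.

Things in the scene. Friction and masses are not known exactly. Their poses are not given: they have to be found in the camera images.
- apple1: green cooking apple, cored, 62 mm across at its middle (25 to 36 mm above its base) and 57 mm tall, round, about 130 g; origin at the centre of its underside, z up through the core, whose dark hole shows on top. It starts upright on the floor of bowl1, within a few mm of the bowl's middle
- apple2: green cooking apple, cored, 62 mm across at its middle (25 to 36 mm above its base) and 57 mm tall, round, about 130 g; origin at the centre of its underside, z up through the core, whose dark hole shows on top. It starts upright on the floor of bowl2, within a few mm of the bowl's middle
- apple3: green cooking apple, cored, 62 mm across at its middle (25 to 36 mm above its base) and 57 mm tall, round, about 130 g; origin at the centre of its underside, z up through the core, whose dark hole shows on top. It starts upright on the floor of bowl3, within a few mm of the bowl's middle
- apple4: green cooking apple, cored, 62 mm across at its middle (25 to 36 mm above its base) and 57 mm tall, round, about 130 g; origin at the centre of its underside, z up through the core, whose dark hole shows on top. It already stands in cup 0 of the tin and stays there
- bowl1: round white plastic bowl, 170 mm wide, 62 tall, about 200 g; origin under its centre, z up. Upright collar rim 9 mm thick (radius 76 to 85) over the top 16 mm; below, a 3 mm wall narrows to a foot of radius 44. Inner floor at 5 mm; inner radius 60 at 25 mm height. Nested in a like bowl its collar rests on the lower rim, 16 mm higher, few mm side play. Starts upright on the worktop, holding apple1
- bowl2: round white plastic bowl, 170 mm wide, 62 tall, about 200 g; origin under its centre, z up. Upright collar rim 9 mm thick (radius 76 to 85) over the top 16 mm; below, a 3 mm wall narrows to a foot of radius 44. Inner floor at 5 mm; inner radius 60 at 25 mm height. Nested in a like bowl its collar rests on the lower rim, 16 mm higher, few mm side play. Starts upright on the worktop, holding apple2
- bowl3: round white plastic bowl, 170 mm wide, 62 tall, about 200 g; origin under its centre, z up. Upright collar rim 9 mm thick (radius 76 to 85) over the top 16 mm; below, a 3 mm wall narrows to a foot of radius 44. Inner floor at 5 mm; inner radius 60 at 25 mm height. Nested in a like bowl its collar rests on the lower rim, 16 mm higher, few mm side play. Starts upright on the worktop, holding apple3
- tin: four-cup steel baking tin, 208 mm square and 33 mm tall, about 0.7 kg, standing loose on the worktop, at any yaw. Origin at the centre of its underside, z up; the cups lie at x, y = +-49 mm, 98 mm apart. Each cup is 86 mm across at the mouth, 68 mm at its flat floor and 30 mm deep, so an apple stands in it with its top half above the tin
- tin_cup0 (a point): centre of the floor of cup 0 of the tin (tin frame x 49, y 49 mm), 3 mm above the worktop; it already holds apple4
- tin_cup1 (a point): centre of the floor of cup 1 of the tin (tin frame x -49, y 49 mm), 3 mm above the worktop; empty at the start
- tin_cup2 (a point): centre of the floor of cup 2 of the tin (tin frame x -49, y -49 mm), 3 mm above the worktop; empty at the start
- tin_cup3 (a point): centre of the floor of cup 3 of the tin (tin frame x 49, y -49 mm), 3 mm above the worktop; empty at the start
- corer: apple corer lying on the worktop, 180 mm long, 24 mm high, wooden handle towards -x and steel tube towards +x; origin under its middle; not part of the job
- fork: steel table fork lying flat, 190 mm long along x, 7 mm high; origin under its middle; not part of the job
- ramekin: white ramekin of brown sugar, 86 mm across, 45 mm high; origin under its middle; not part of the job
- sugar_jar: glass jar with a steel lid, 74 mm across, 104 mm high; origin under its middle; not part of the job
- wooden_spoon: wooden spoon lying flat, 265 mm long along x, 13 mm high; origin under it 20 mm handle-ward of its middle; not part of the job
Not all that is in view belongs to the job. What is shaped like the apple3 but orange or pink is not meant. Leave any red look-alike of the apple2 alone.

How it is judged:
By the outcome, as a careful person would: the job done as asked, in the order asked, and still so for the second after the job is handed in, with the robot touching nothing.
It also fails if it takes over 72 s, if anything falls off the work surface, if the arm or the gripper's body presses on something with over 40 N, if the wrist force passes 120 N, or if a joint passes its speed limit or range.

### The arm

A 7-joint arm with a two-finger parallel gripper is mounted at the origin on the work surface. World frame = base frame: x ahead of the robot, y to its left, z up, the work surface at z = 0. Lengths are in m, angles in degrees, forces in N, time in s.
With the tool pointing down it reaches from about 0.35 to 0.775 m from the base axis. Payload 3.1 kg.
Tool frame: the origin (TCP) lies on the centre line of the jaws, within the pads' length; the fingertips stand 17 mm ahead of it and the grasp point (between the pads) lies 2 mm behind it (robot.tip_reach is the distance from the TCP to the fingertips, in m); z points along the fingers, y is the line along which they close (so a half turn about z gives the same grasp; the last joint's range is limited). The gripper opens to 85 mm and grips with 20 to 120 N. Pads are 22 mm wide; open, the fingers measure 114 mm over their backs; the gripper's body (76 mm by 85 mm) begins 54 mm behind the grasp point. The pads swing forward as they close: fully open they stand 13 mm farther back than shut.
Start: joints at [62.756, 17.813, 0.802, 86.603, -0.252, 75.585, -1.558], TCP at [0.231, -0.499, 0.248] pointing down, gripper open.
Joint ranges: [-154.91, 154.91], [-16.99, 109.72], [-72.82, 74.43], [7.12, 147.25], [-82.49, 262.49], [11.32, 116.49], [-174.64, 174.64]. Speed limits (degrees/s): [159.86, 159.86, 180, 180, 180, 180, 180].

### API

Orientations are given as [roll, pitch, yaw] about the fixed x, y, z axes, in that order (R = Rz(yaw) Ry(pitch) Rx(roll)).
In Python, from station import robot, fingers, vision, workorder, recognise gives the robot as it stands. Calls block until the motion is done:
- robot.move_to(position, orientation): joint-space move of the TCP to a pose.
- robot.line_to(position, orientation=None, velocity=0.15, f_stop=None): straight line of the TCP; orientation=None keeps the orientation; velocity is the mean speed in m/s. With f_stop (N) it stops when the force on the tool has changed by that much, and returns True; else False.
- robot.move_j(angles): joint-space move.
- fingers.gripper_to(opening, force=None): opening from 0.0 (shut) to 1.0 (fully open); force is the grip in N (None keeps the last); returns when the fingers have stopped.
- robot.pause(seconds).
- robot.inverse_kinematics(position, orientation): joint angles nearest the present ones, or None.
- vision.grab_frame(name): name is "scene" or "top" or "wrist"; returns the picture (420x560x3 uint8, red, green, blue); there is no depth.
- vision.calibration(name): a dict with "mtx" (3x3 intrinsics, pixels), "extrinsics" (4x4, takes a point from world to camera coordinates); the wrist camera has in their place "T_tool_cam" (4x4, takes a point from camera to tool coordinates, whose origin is the TCP and whose axes are the flange's). Camera axes: x right, y up, looking along -z (the intrinsics and any distortion apply to the point x, -y, -z); pixel columns grow to the right and rows downward; lengths in m; the calibration is good to about 2 mm. A picture is of the moment at which its call begins: read the wrist's pose just before it. calibration takes no time and is no camera call.
A pose or a line that the arm cannot do raises robot.PlanningError and nothing moves.
- workorder.close_job(): hands the job in; it is judged then, once.
Trained networks look in the newest picture that a camera, given by its name, has taken for a name from the list of things; names that differ only in an ending like _2 or _b are one class to them, and where a whole thing is asked for, a point or a joint stands for the part that bears it (a point fixed in the world has none). Each returns a list of dicts, best first, with "p" (0 to 1); they miss things now and then, are a little off and sometimes report something else, mostly with a low value. They report only what shows in the picture. A call takes as long as a camera call. They do not tell look-alikes from the thing itself.
- recognise(label, camera): "rect" ([centre column, centre row, width, height] in pixels, round what is visible of it).
Readings, each from a call of its own:
- robot.current_time_s(): time.
- robot.current_joint_positions(): joint angles.
- robot.current_dq(): joint speeds.
- robot.current_joint_torque(): joint torques, N m.
- robot.current_tool_pos(): TCP position.
- robot.current_eef_rot(): TCP orientation.
- robot.current_contact_force(): force on the tool from outside, world axes, zero at the start.
- robot.current_torque(): the same for the moment, N m.
- robot.current_finger_gap(): opening from 0.0 (shut) to 1.0 (fully open).
- robot.current_gripper_force(): force on a finger pad.
Only numpy, scipy, OpenCV 4.12 (cv2) and the standard library are available. Lean on these libraries where they do the work, as an engineer would, in place of code of your own. Each camera call takes 0.05 s, during which the arm holds its last target. There are 200 camera calls.

## Working session

There is one attempt and no reset: what is moved stays moved. The work goes in short steps, each a Python script; the robot and the scene stay as the last script left them, time stands still between calls to the robot, and variables do not carry over. Pictures are saved under pics/ and viewed, at most 10 in all, crops included, and the job is handed in when it is done.

```bash
ls; mkdir -p pics; python3 - <<'E'
from station import robot, fingers, vision, workorder, recognise
import cv2,numpy as np
for n in ["top","scene"]:
    im=vision.grab_frame(n); cv2.imwrite(f"pics/{n}0.png",im[:,:,::-1])
    c=vision.calibration(n); print(n,{k:np.round(v,4).tolist() for k,v in c.items() if k!='name'} )
    for l in ["apple1","bowl1","tin"]:
        print(l,[(np.round(d["rect"]).astype(int).tolist(),round(d["p"],2)) for d in recognise(l,n)])
print(vision.calibration("wrist"),robot.current_time_s())
E
```

```text
pics
top {'mtx': [[394.7962, 0.0, 276.7728], [0.0, 394.7962, 202.7806], [0.0, 0.0, 1.0]], 'extrinsics': [[-0.0233, -0.9997, 0.0086, 0.0308], [0.9953, -0.0224, 0.0941, -0.5394], [-0.0939, 0.0107, 0.9955, -1.0239], [0.0, 0.0, 0.0, 1.0]]}
apple1 [([265, 152, 20, 22], 0.95), ([238, 94, 26, 25], 0.94), ([151, 216, 23, 25], 0.73), ([389, 314, 23, 26], 0.72), ([323, 126, 24, 23], 0.68), ([418, 193, 25, 26], 0.64), ([250, 235, 25, 24], 0.62)]
bowl1 [([150, 213, 68, 67], 0.87), ([250, 233, 69, 69], 0.66), ([263, 149, 65, 67], 0.64)]
tin [([393, 199, 103, 105], 0.87), ([261, 148, 68, 67], 0.42)]
scene {'mtx': [[379.7038, 0.0, 271.0891], [0.0, 379.7038, 210.0841], [0.0, 0.0, 1.0]], 'extrinsics': [[0.0527, 0.9985, -0.0125, -0.0503], [-0.7833, 0.0491, 0.6198, 0.4083], [0.6195, -0.0229, 0.7847, -1.4156], [0.0, 0.0, 0.0, 1.0]]}
apple1 [([325, 309, 24, 29], 0.91), ([134, 223, 24, 28], 0.69), ([182, 141, 18, 15], 0.65), ([387, 198, 23, 21], 0.62), ([293, 186, 21, 20], 0.6), ([287, 249, 22, 31], 0.56), ([222, 276, 29, 25], 0.56)]
bowl1 [([295, 185, 58, 44], 0.91), ([286, 250, 66, 63], 0.8), ([390, 194, 64, 53], 0.64)]
tin [([159, 222, 106, 85], 0.58)]
{'mtx': array([[306.69701051,   0.        , 283.27791917],
       [  0.        , 306.69701051, 212.9531101 ],
       [  0.        ,   0.        ,   1.        ]]), 'T_tool_cam': array([[-2.67544049e-04,  9.64145437e-01,  2.65374272e-01,
         6.62937948e-02],
       [ 9.99999940e-01,  3.15895334e-04, -1.39519976e-04,
         5.50982513e-04],
       [-2.18348043e-04,  2.65374219e-01, -9.64145464e-01,
        -1.25020985e-01],
       [ 0.00000000e+00,  0.00000000e+00,  0.00000000e+00,
         1.00000000e+00]])} 0.4
```

View pics/top0.png

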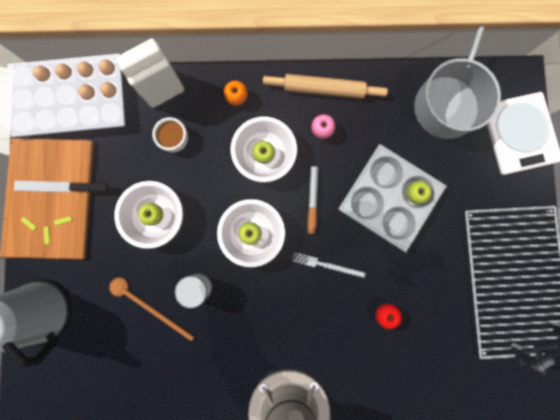

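View pics/scene0.png

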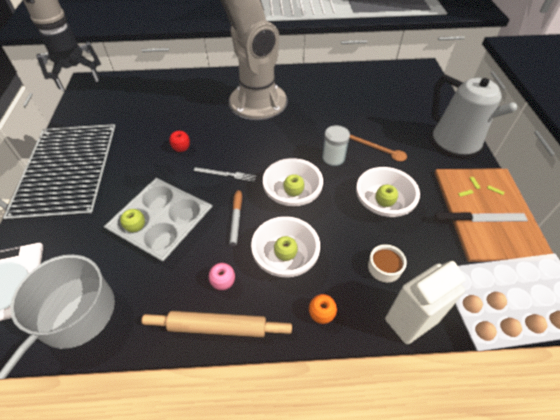

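The top view shows the three white bowls with green apples at about (264,149), (149,214) and (251,233). The tin is turned, centred near (393,198), with apple4 in its right cup at (419,192). I'll map these to world coordinates and probe the fingertip height on the bare worktop.

```bash
cat > h.py <<'E'
from station import robot, fingers, vision, workorder, recognise
import numpy as np, cv2
def P(cam):
    c=vision.calibration(cam); E=c["extrinsics"] if "extrinsics" in c else None
    return c["mtx"],E
def wristE():
    from scipy.spatial.transform import Rotation as R
    T=np.eye(4); T[:3,:3]=R.from_euler("xyz",robot.current_eef_rot(),degrees=True).as_matrix(); T[:3,3]=robot.current_tool_pos()
    return np.linalg.inv(T@vision.calibration("wrist")["T_tool_cam"])
def H(cam,z,E=None):
    K=vision.calibration(cam)["mtx"]; E=vision.calibration(cam)["extrinsics"] if E is None else E
    M=K@np.diag([1,-1,-1])@E[:3]
    return np.column_stack([M[:,0],M[:,1],M[:,2]*z+M[:,3]])   # (x,y,1)->pixel
def unproj(cam,uv,z,E=None):
    p=np.linalg.solve(H(cam,z,E),[*uv,1]); return p[:2]/p[2]
X0,Y0=0.2,-0.5   # raster: 1 px = 1 mm, col=(y-Y0), row=(x-X0)
def raster(cam,im,z,E=None):
    A=np.array([[0,1e-3,X0],[1e-3,0,Y0],[0,0,1]])
    return cv2.warpPerspective(im,H(cam,z,E)@A,(1000,700),flags=cv2.INTER_LINEAR|cv2.WARP_INVERSE_MAP)
def w(c,r): return np.array([X0+r/1000,Y0+c/1000])
def greens(cam,im,z,E=None,xy=None):
    r=raster(cam,im,z,E); hsv=cv2.cvtColor(r,cv2.COLOR_RGB2HSV)
    m=cv2.inRange(hsv,(25,110,50),(48,255,255)); m=cv2.morphologyEx(m,cv2.MORPH_CLOSE,np.ones((15,15)))
    out=[]
    for c in cv2.findContours(m,cv2.RETR_EXTERNAL,cv2.CHAIN_APPROX_NONE)[0]:
        if cv2.contourArea(c)>1200:
            (u,v),d=cv2.minEnclosingCircle(c); out.append((*w(u,v).round(4),round(d)))
    return out
def bowls(cam,im,z,E=None):
    r=raster(cam,im,z,E); hsv=cv2.cvtColor(r,cv2.COLOR_RGB2HSV)
    m=cv2.inRange(hsv,(0,0,140),(180,60,255)); out=[]
    for c in cv2.findContours(m,cv2.RETR_EXTERNAL,cv2.CHAIN_APPROX_NONE)[0]:
        (u,v),d=cv2.minEnclosingCircle(c)
        if 75<d<105: out.append((*w(u,v).round(4),round(d,1)))
    return out
E
python3 - <<'E'
from h import *
im=cv2.imread("pics/top0.png")[:,:,::-1].copy()
print("apples",greens("top",im,0.036)); print("bowls",bowls("top",im,0.062))
r=raster("top",im,0.033); hsv=cv2.cvtColor(r,cv2.COLOR_RGB2HSV)
tc=unproj("top",(393,198),0.033); print("tin rough",tc)
m=cv2.inRange(hsv,(0,0,75),(180,255,255)); m=cv2.morphologyEx(m,cv2.MORPH_OPEN,np.ones((9,9)))
for c in cv2.findContours(m,cv2.RETR_EXTERNAL,cv2.CHAIN_APPROX_NONE)[0]:
    (u,v),s,a=cv2.minAreaRect(c)
    if np.hypot(*(w(u,v)-tc))<.04: print("tin",w(u,v),s,a,[w(*p).round(3).tolist() for p in cv2.boxPoints(((u,v),s,a))])
cv2.imwrite("pics/r.png",cv2.flip(r,-1)[:, :,::-1])
print(robot.tip_reach, robot.current_eef_rot(), robot.current_finger_gap(), robot.current_tool_pos())
for n,(c,rr) in dict(ram=(170,135),jar=(192,291),red=(389,316),pink=(322,126)).items(): print(n,unproj("top",(c,rr),.03).round(3))
E
```

```text
apples [(np.float64(0.677), np.float64(0.052), 28), (np.float64(0.5583), np.float64(-0.3579), 33), (np.float64(0.5178), np.float64(0.3513), 30), (np.float64(0.4607), np.float64(0.0926), 28)]
bowls [(np.float64(0.8085), np.float64(-0.464), 96.7), (np.float64(0.6788), np.float64(0.0503), 87.5), (np.float64(0.5154), np.float64(0.3478), 87.6), (np.float64(0.4623), np.float64(0.0875), 87.1), (np.float64(0.369), np.float64(-0.1205), 79.3)]
tin rough [ 0.54501214 -0.28944761]
tin [ 0.54783929 -0.28760524] (215.73475646972656, 216.0302734375) 34.159690856933594 [[0.5770000219345093, -0.43799999356269836], [0.39800000190734863, -0.3160000145435333], [0.5189999938011169, -0.1379999965429306], [0.6980000138282776, -0.2590000033378601]]
0.017 [-1.79980566e+02 -1.27032112e-03  2.48583185e+01] 0.9961528908335789 [ 0.23118156 -0.49896914  0.24812773]
ram [0.729 0.301]
jar [0.315 0.243]
red [ 0.239 -0.264]
pink [ 0.745 -0.108]
```

```bash
python3 - <<'E'
from h import *
t=robot.current_time_s()
fingers.gripper_to(0.73,force=40)
robot.move_to([0.33,-0.40,0.05],[180,0,79]); print(robot.current_time_s()-t)
print(robot.line_to([0.33,-0.40,-0.005],velocity=0.04,f_stop=5),robot.current_tool_pos(),robot.current_finger_gap(),robot.current_time_s()-t)
robot.line_to([0.33,-0.40,0.15],velocity=0.3)
fingers.gripper_to(0.92)
robot.move_to([0.4610,0.065,0.17],[180,0,79])
E0=wristE(); im=vision.grab_frame("wrist"); cv2.imwrite("pics/w1.png",im[:,:,::-1]); np.save("E1.npy",E0)
print(greens("wrist",im,0.038,E0),bowls("wrist",im,0.062,E0),robot.current_time_s())
print([(np.round(d["rect"]),d["p"]) for d in recognise("apple1","wrist")])
E
```

```text
1.3167
True [ 0.3299026  -0.39981828  0.01148914] 0.7252362805978889 2.25
[(np.float64(0.6788), np.float64(0.0494), 34), (np.float64(0.4608), np.float64(0.0902), 31)] [(np.float64(0.6686), np.float64(0.0498), 84.2), (np.float64(0.462), np.float64(0.0868), 84.6)] 5.3833
[(array([276., 174.,  71.,  72.]), 0.87), (array([553., 310.,   6.,  27.]), 0.68), (array([524., 174.,  68.,  77.]), 0.62)]
```

View pics/w1.png

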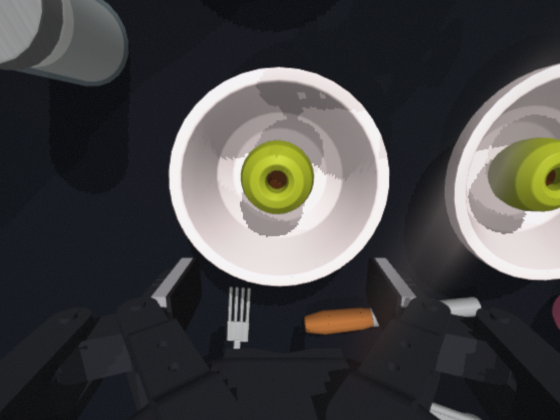

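The wrist view shows the bowl centred at (278,177), with the apple's core at (277,180) and upright. I'll pick this apple and look at the tin from above.

```bash
cat >> h.py <<'E'
O=[180,0,79]
def pick(x,y):
    fingers.gripper_to(0.92,force=45)
    robot.move_to([x,y,0.12],O)
    hit=robot.line_to([x,y,0.048],velocity=0.12,f_stop=10)
    fingers.gripper_to(0.3,force=45); g=robot.current_finger_gap(); z=robot.current_tool_pos()[2]
    robot.line_to([x,y,0.15],velocity=0.25)
    print("pick hit",hit,"gap",round(g,3),"z",round(z,4),"after",round(robot.current_finger_gap(),3),"t",robot.current_time_s())
def place(x,y):
    robot.move_to([x,y,0.10],O)
    robot.line_to([x,y,0.060],velocity=0.2)
    hit=robot.line_to([x,y,0.0452],velocity=0.04,f_stop=3)
    print("place hit",hit,robot.current_tool_pos().round(4) if hasattr(robot.current_tool_pos(),"round") else robot.current_tool_pos(),"t",robot.current_time_s())
    fingers.gripper_to(0.90)
    robot.line_to([x,y,0.13],velocity=0.25)
E
python3 - <<'E'
from h import *
pick(0.461,0.0903)
robot.move_to([0.535,-0.25,0.20],O)
E0=wristE(); im=vision.grab_frame("wrist"); cv2.imwrite("pics/w2.png",im[:,:,::-1]); np.save("E2.npy",E0)
print(robot.current_finger_gap())
# overlay predicted cups
M=vision.calibration("wrist")["mtx"]@np.diag([1,-1,-1])@E0[:3]
a=np.linspace(0,6.28,60)
for c in [(0.561,-0.3556),(0.4798,-0.3004),(0.5346,-0.2196),(0.6158,-0.2742)]:
    q=M@np.array([c[0]+.043*np.cos(a),c[1]+.043*np.sin(a),0*a+.033,0*a+1]); q=(q[:2]/q[2]).T
    cv2.polylines(im,[q.astype(np.int32)],True,(255,0,0),1)
cv2.imwrite("pics/w2o.png",im[:,:,::-1])
E
```

```text
pick hit False gap 0.692 z 0.0497 after 0.692 t 7.6167
0.6945581509435189
```

View pics/w2o.png

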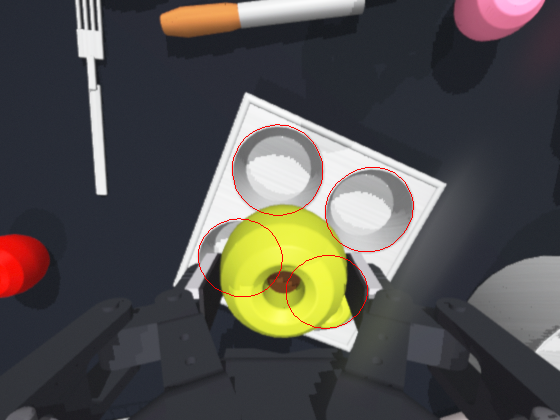

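The predicted cup circles fit the tin; the apple is held upright. Now I'll place it.

```bash
python3 - <<'E'
from h import *
place(0.5346,-0.2196)
pick(0.678,0.0508)
place(0.6158,-0.2742)
im=vision.grab_frame("top"); cv2.imwrite("pics/t3.png",cv2.resize(im[:,:,::-1],None,fx=1.4,fy=1.4))
print(greens("top",im,0.036))
E
```

```text
place hit True [ 0.5358 -0.2201  0.0478] t 10.2167
pick hit False gap 0.692 z 0.0503 after 0.689 t 14.0333
place hit True [ 0.6172 -0.2743  0.0484] t 16.0167
[(np.float64(0.616), np.float64(-0.2755), 32), (np.float64(0.56), np.float64(-0.3574), 33), (np.float64(0.536), np.float64(-0.2195), 31), (np.float64(0.5173), np.float64(0.3513), 30)]
```

View pics/t3.png

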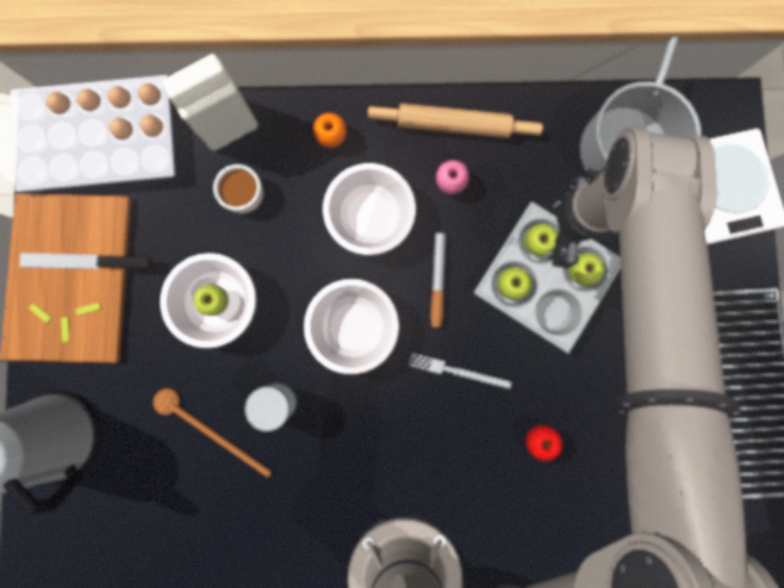

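Two apples are in their cups, and the bottom cup at (558,312) is still empty. I'll place the third, then look at the bowls from close by.

```bash
python3 - <<'E'
from h import *
pick(0.5165,0.349)
place(0.4805,-0.301)
fingers.gripper_to(0.45,force=80)
for n,(x,y) in {"C":(.462,.02),"A":(.679,-.01)}.items():
    robot.move_to([x,y,0.24],[180,0,90]); robot.pause(.15)
    E0=wristE(); im=vision.grab_frame("wrist"); cv2.imwrite(f"pics/b{n}.png",im[:,:,::-1])
    print(n,bowls("wrist",im,0.062,E0),robot.current_time_s())
im=vision.grab_frame("top"); print("top",bowls("top",im,.062),greens("top",im,.036))
E
```

```text
pick hit False gap 0.69 z 0.0501 after 0.688 t 20.975
place hit True [ 0.4817 -0.3015  0.0481] t 24.0167
C [(np.float64(0.6767), np.float64(0.0499), 85.8), (np.float64(0.4618), np.float64(0.0864), 84.7)] 26.7667
A [(np.float64(0.6789), np.float64(0.0495), 84.7), (np.float64(0.4664), np.float64(0.0842), 85.6), (np.float64(0.4145), np.float64(-0.091), 79.0)] 27.85
top [(np.float64(0.809), np.float64(-0.4655), 96.4), (np.float64(0.6787), np.float64(0.0506), 87.3), (np.float64(0.6194), np.float64(-0.3292), 100.9), (np.float64(0.5154), np.float64(0.3478), 87.4), (np.float64(0.4622), np.float64(0.0874), 87.0), (np.float64(0.3015), np.float64(-0.475), 101.6)] [(np.float64(0.619), np.float64(-0.279), 29), (np.float64(0.558), np.float64(-0.3589), 31)]
```

```bash
cat >> h.py <<'E'
OB=[180,0,90]; R=0.0805
def bpick(x,y):
    fingers.gripper_to(0.45,force=80)
    robot.move_to([x-R,y,0.13],OB); print("t",robot.current_time_s())
    hit=robot.line_to([x-R,y,0.066],velocity=0.1,f_stop=10); robot.pause(.2)
    p0=np.array(robot.current_tool_pos())
    fingers.gripper_to(0.0,force=80)
    print("hit",hit,"pre",p0.round(4),"post",np.array(robot.current_tool_pos()).round(4),"gap",robot.current_finger_gap())
    robot.line_to([x-R,y,0.18],velocity=0.15); print("gap",robot.current_finger_gap(),robot.current_time_s())
E
python3 - <<'E'
from h import *
bpick(0.679,0.0495)
robot.line_to([0.462-R,0.0865,0.18],velocity=0.2); robot.pause(.2)
print(np.array(robot.current_tool_pos()),robot.current_contact_force(),robot.current_time_s())
im=vision.grab_frame("scene"); cv2.imwrite("pics/s5.png",cv2.resize(im[100:280,200:450,::-1],None,fx=2.5,fy=2.5))
E
```

```text
t 28.7583
hit False pre [0.5991 0.0497 0.0669] post [0.5988 0.0497 0.0665] gap 0.08430535926410074
gap 0.08848575508473569 31.05
[0.38207364 0.08658668 0.1800366 ] [ 0.21145121  0.01284715 -0.91537501] 32.5
```

View pics/s5.png

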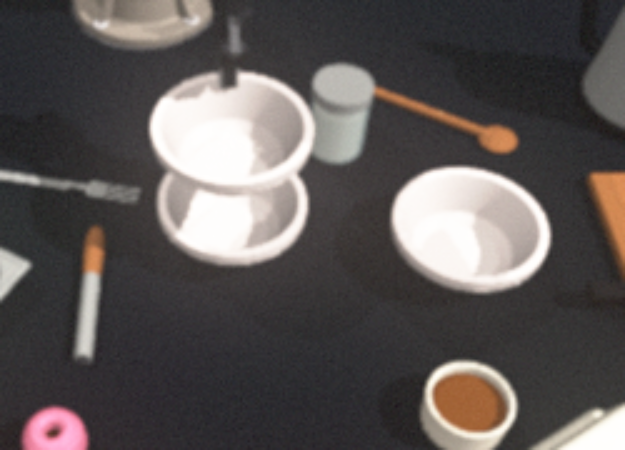

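The bowl is held about level above the base bowl; now I'll nest it.

```bash
cat >> h.py <<'E'
def bplace(x,y,ztop):
    robot.line_to([x-R,y,ztop+0.02],velocity=0.15)
    hit=robot.line_to([x-R,y,ztop-0.004],velocity=0.04,f_stop=5)
    print("place",hit,np.array(robot.current_tool_pos()).round(4),robot.current_contact_force())
    fingers.gripper_to(0.35); robot.pause(.2)
    robot.line_to([x-R,y,0.18],velocity=0.2); print("t",robot.current_time_s())
E
python3 - <<'E'
from h import *
bplace(0.462,0.0865,0.0825)
robot.move_to([0.462,0.02,0.24],OB); robot.pause(.15)
E0=wristE(); im=vision.grab_frame("wrist"); cv2.imwrite("pics/b6.png",im[:,:,::-1]); print(bowls("wrist",im,0.078,E0))
robot.move_to([0.515,0.28,0.24],OB); robot.pause(.15)
E0=wristE(); im2=vision.grab_frame("wrist"); print(bowls("wrist",im2,0.062,E0),robot.current_time_s())
s=vision.grab_frame("scene")[130:240,220:350]; cv2.imwrite("pics/b6.png",np.hstack([im[:,:,::-1][:300,100:500],cv2.resize(s[:,:,::-1],(354,300),interpolation=cv2.INTER_CUBIC)]))
E
```

```text
place True [0.3815 0.0869 0.0822] [0.47581769 0.28305377 6.39914539]
t 34.925
[(np.float64(0.4613), np.float64(0.0836), 84.7)]
[(np.float64(0.5152), np.float64(0.3474), 84.7)] 36.9083
```

View pics/b6.png

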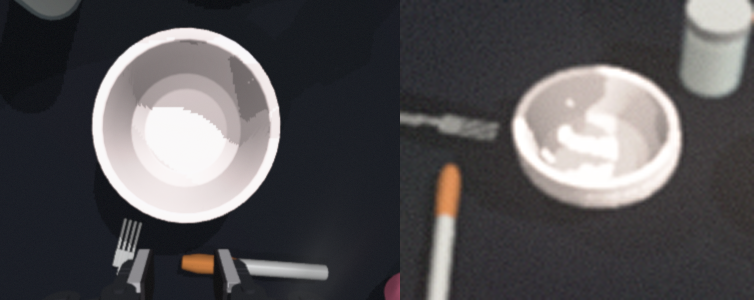

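The second bowl is fully home: TCP 15.7 mm above its pick height, and the collars sit flush in the scene view. Now the third bowl.

```bash
python3 - <<'E'
from h import *
bpick(0.515,0.347)
robot.line_to([0.4615-R,0.085,0.18],velocity=0.2); robot.pause(.2)
bplace(0.4615,0.085,0.0985)
robot.move_to([0.462,0.02,0.25],OB); robot.pause(.15)
E0=wristE(); im=vision.grab_frame("wrist"); print(bowls("wrist",im,0.094,E0))
robot.move_to([0.33,-0.40,0.25],OB)
s=vision.grab_frame("scene"); a=s[130:240,220:350]; b=s[170:270,90:230]
t=vision.grab_frame("top"); print(bowls("top",t,.094),greens("top",t,.036),robot.current_time_s())
cv2.imwrite("pics/f7.png",np.hstack([cv2.resize(x,(380,300),interpolation=cv2.INTER_CUBIC) for x in (a,b)])[:,:,::-1])
cv2.imwrite("pics/top7.png",t[:,:,::-1])
E
```

```text
t 37.8667
hit False pre [0.4349 0.3475 0.0668] post [0.435  0.3474 0.0666] gap 0.08104758987408421
gap 0.0717634556753389 40.15
place True [0.3813 0.0848 0.0985] [-0.24974221 -0.96066946  7.42842929]
t 44.0167
[(np.float64(0.4603), np.float64(0.0825), 84.7)]
[(np.float64(0.8055), np.float64(-0.4636), 99.3), (np.float64(0.4606), np.float64(0.0834), 87.2)] [(np.float64(0.616), np.float64(-0.275), 32), (np.float64(0.5591), np.float64(-0.3577), 33), (np.float64(0.5355), np.float64(-0.2195), 31), (np.float64(0.4817), np.float64(-0.3018), 32)] 46.5
```

View pics/f7.png

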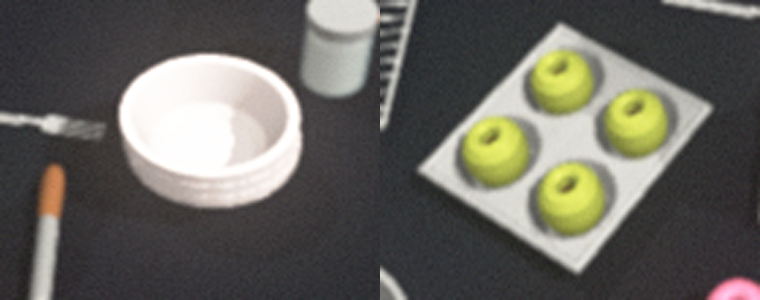

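View pics/top7.png

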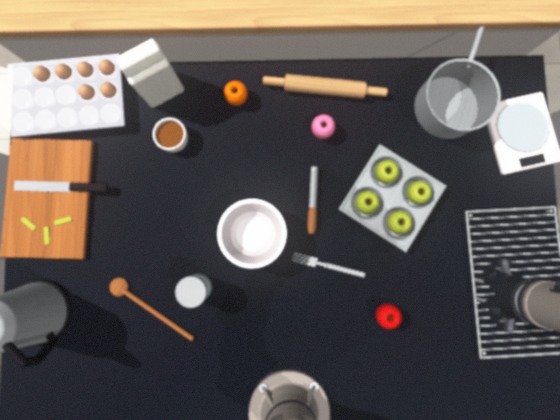

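The bowls form one even stack at (252,233), at +16 and +32 mm. All four apples stand upright in the tin, and everything else is where it was.

```bash
python3 -c "
from station import workorder; print(workorder.close_job())"
```

```text
the job is handed in; nothing more can be done
None
```

The three apples stand upright in the tin's empty cups, the three bowls are nested in one stack on the worktop, and the job was handed in at about 46.5 s of the 72 s limit.

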